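# Nest the hole saws back in their drawer trays

## Task

Put the five hole saws away in the foam tool trays, red saws in the middle of the round pocket showing red and yellow saws in the middle of the one showing yellow, all teeth down. Nest each colour: the smallest stands in the pocket and each larger one goes down over it as far as it will go. Set them down rather than dropping them, because the teeth chip, and leave the oil bottle and the tape measure where they stand.

Things in the scene. Friction and masses are not known exactly. Their poses are not given: they have to be found in the camera images.
- red_small_c (a point): The smallest red hole saw: loose enamelled steel cup, 29 mm diameter, 50 mm tall, standing mouth down on its teeth, flat 5 mm back plate on top (dark thread hole). Wall 2.5 mm, bore 24 mm, 45 mm deep. Point: its centre, on the axis 25 mm above the teeth; z up. Goes straight on the pocket floor.
- red_mid_c (a point): The middle-sized red hole saw: loose enamelled steel cup, 44 mm diameter, 50 mm tall, standing mouth down on its teeth, flat 5 mm back plate on top (dark thread hole). Wall 2.5 mm, bore 39 mm, 45 mm deep. Point: its centre, on the axis 25 mm above the teeth; z up. Fits over the 29 mm one with 5 mm play all round and rests back plate on back plate, 5 mm higher.
- red_large_c (a point): The largest red hole saw: loose enamelled steel cup, 60 mm diameter, 50 mm tall, standing mouth down on its teeth, flat 5 mm back plate on top (dark thread hole). Wall 2.5 mm, bore 55 mm, 45 mm deep. Point: its centre, on the axis 25 mm above the teeth; z up. Fits over the 44 mm one with 5.5 mm play all round and rests back plate on back plate, 5 mm higher.
- yellow_small_c (a point): The smaller yellow hole saw: loose enamelled steel cup, 35 mm diameter, 50 mm tall, standing mouth down on its teeth, flat 5 mm back plate on top (dark thread hole). Wall 2.5 mm, bore 30 mm, 45 mm deep. Point: its centre, on the axis 25 mm above the teeth; z up. Goes straight on the pocket floor.
- yellow_large_c (a point): The larger yellow hole saw: loose enamelled steel cup, 51 mm diameter, 50 mm tall, standing mouth down on its teeth, flat 5 mm back plate on top (dark thread hole). Wall 2.5 mm, bore 46 mm, 45 mm deep. Point: its centre, on the axis 25 mm above the teeth; z up. Fits over the 35 mm one with 5.5 mm play all round and rests back plate on back plate, 5 mm higher.
- red_pocket (a point): Middle of the floor of the round pocket (84 mm across, 4 mm deep) in a fixed black foam tray, 118 x 154 x 10 mm, red showing in its cut-outs. Floor 6 mm, tray top 10 mm above the bench; z up. Tray reaches 59 mm from here along x, 51 mm along -y, 103 mm along +y, where a hex key (62 mm off) and an arbor (86 mm off, top 23 mm above bench) lie in slots along x.
- yellow_pocket (a point): Middle of the floor of the round pocket (84 mm across, 4 mm deep) in a fixed black foam tray, 118 x 154 x 10 mm, yellow showing in its cut-outs. Floor 6 mm, tray top 10 mm above the bench; z up. Tray reaches 59 mm from here along x, 51 mm along -y, 103 mm along +y, where a hex key (62 mm off) and an arbor (86 mm off, top 23 mm above bench) lie in slots along x.
- oil: Bystander: small white cutting-oil bottle, green label, red nozzle, standing loose; 42 mm diameter, 144 mm tall. Origin at the centre of its underside.
- tape: Bystander: black and orange tape measure lying loose, 72 x 66 x 39 mm. Origin at the centre of its underside.

How it is judged:
At the end, for the whole second after the job is handed in: Each colour stands nested in its own pocket, upright within 0.12 rad and at rest; every axis within 12 mm of the pocket's middle and 9 mm of the saw inside it; every height within 3 mm of fully seated (smallest on the floor, each larger one 5 mm higher) (horizontal distance between each of red_small_c, red_mid_c, red_large_c and red_pocket below 0.012 m and z of red_small_c in the frame of red_pocket between 0.022 and 0.029 m and angle between each of red_small_c, red_mid_c, red_large_c, yellow_small_c, yellow_large_c's own z axis and vertical below 0.12 rad and linear speed of each of red_small, red_mid, red_large, yellow_small, yellow_large below 0.02 m/s and z of red_mid_c in the frame of red_pocket between 0.027 and 0.034 m and horizontal distance between red_mid_c and red_small_c below 0.009 m and z of red_large_c in the frame of red_pocket between 0.032 and 0.039 m and horizontal distance between red_large_c and red_mid_c below 0.009 m and horizontal distance between each of yellow_small_c, yellow_large_c and yellow_pocket below 0.012 m and z of yellow_small_c in the frame of yellow_pocket between 0.022 and 0.029 m and z of yellow_large_c in the frame of yellow_pocket between 0.027 and 0.034 m and horizontal distance between yellow_large_c and yellow_small_c below 0.009 m); the robot touches nothing.
It fails at once if a hole saw was dropped (in free fall faster than 0.75 m/s, a fall of about 30 mm) ((linear speed of red_small above 0.75 m/s and contact force between red_small and anything else below 0.02 N) or (linear speed of red_mid above 0.75 m/s and contact force between red_mid and anything else below 0.02 N) or (linear speed of red_large above 0.75 m/s and contact force between red_large and anything else below 0.02 N) or (linear speed of yellow_small above 0.75 m/s and contact force between yellow_small and anything else below 0.02 N) or (linear speed of yellow_large above 0.75 m/s and contact force between yellow_large and anything else below 0.02 N)).
It fails at once if the oil bottle was knocked over or pushed more than 40 mm (angle between oil's own z axis and vertical above 0.6 rad or distance of oil from where it was at the start of the episode above 0.04 m).
It fails at once if the tape measure was pushed more than 40 mm (distance of tape from where it was at the start of the episode above 0.04 m).
It also fails if it takes over 128 s, if anything falls off the work surface, if the arm or the gripper's body presses on something with over 40 N, if the wrist force passes 120 N, or if a joint passes its speed limit or range.

## Robot

A 6-joint arm with a two-finger parallel gripper is mounted at the origin on the work surface. World frame = base frame: x ahead of the robot, y to its left, z up, the work surface at z = 0. Lengths are in m, angles in rad, forces in N, time in s.
With the tool pointing down it reaches from about 0.325 to 0.9 m from the base axis. Payload 6.1 kg.
Tool frame: the origin (TCP) lies between the finger pads; the fingertips stand 11 mm ahead of it and the grasp point (between the pads) lies 8 mm behind it (arm.tcp_to_tips is the distance from the TCP to the fingertips, in m); z points along the fingers, y is the direction in which the jaws open and shut (so a half turn about z gives the same grasp; the last joint's range is limited). The gripper opens to 87 mm and grips with 3 to 60 N. Pads are 19 mm wide; open, the fingers measure 117 mm over their backs; the gripper's body (75 mm by 190 mm) begins 51 mm behind the grasp point.
Start: joints at [-1.458, 0.22, 1.526, -0, 1.395, -0.126], TCP at [0.148, -0.607, 0.234] pointing down, gripper open.
Joint ranges: [-2.98, 2.98], [-0.91, 2.08], [0.09, 2.57], [-1.24, 4.39], [0.2, 2.65], [-2.68, 2.68]. Speed limits (rad/s): [2.57, 2.57, 3.01, 3.14, 3.14, 3.14].

## Interface

Orientations are given as [roll, pitch, yaw] about the fixed x, y, z axes, in that order (R = Rz(yaw) Ry(pitch) Rx(roll)).
In Python, from workcell import telemetry, imaging, job, arm gives the robot as it stands. The module is installed in compiled form; this text tells all that it offers.
- The arm moves only by the tool arm_command, never from a script. Its argument "plan" is a list that holds one entry, the list of rows, each a list of 5 numbers: the finger opening in cm, from 0 to 8.7, then the shift along the world's x, y, z in cm, then the turn about the world's z in degrees. A call has 1 to 12 rows; each row is the pose to reach, as a shift and turn from the pose commanded when the call began; what a row does not reach only later rows make up. A row lasts 1/8 s, in which the tool goes at most 62.5 mm and 10.7 degrees, less where a joint would pass 70% of its speed; a pose out of reach is approached as far as the arm can. A call with a gripper value outside its range is refused whole. The fingers move at their own pace and stop on an object; "newtons" is the grip in N (left out, the last holds). Time passes only in rows, so rows that repeat a pose let the fingers close. It gives the time, the measured TCP pose, the force and the opening at its end, in the units of the state.
- telemetry.sense(): the state, without advancing time (a new reading comes with each control period).
- imaging.snapshot(name): name is "scene" or "top"; returns a dict with "img" (400x640x3 uint8, red, green, blue), "camera_matrix" (3x3 intrinsics, pixels), "k1" (the pictures are not rectified: a ray, as slopes to the right and down, at radius r is drawn at 1 + k1 r^2 times it, then the intrinsics apply), "rvec" (rotation vector, rad) and "tvec" (3), from world to camera coordinates, as OpenCV has them. Camera axes: x right, y down, z forward; pixel columns grow to the right and rows downward; lengths in m; the calibration is good to about 2 mm. A picture is of the moment at which its call begins. There is no depth.
- job.finish_job(): hands the job in, once; it reports no verdict.
The state is a dict: "time_s": time; "joint_positions": joint angles; "qd": joint speeds; "effort": joint torques, N m; "tool_pos": TCP position; "tcp_rot": TCP orientation; "force": force on the tool from outside, world axes, zero at the start; "torque": the same for the moment, N m; "opening": finger opening in m.
Only numpy, scipy, OpenCV 4.12 (cv2) and the standard library are available. Lean on these libraries where they do the work, as an engineer would, in place of code of your own. Each camera call takes 0.05 s, during which the arm holds its last target.

## Working session

There is one attempt and no reset: what is moved stays moved. The work goes in short steps, Python scripts to look and compute and a tool call to move; the robot and the scene stay as the last step left them, time stands still between calls to the robot, and variables do not carry over. Pictures are saved under pics/ and viewed, and the job is handed in when it is done.

Besides the shell and the picture viewer there is one more tool, called after "Request:" as name(argument=value, ...), one argument or row to a line, values as JSON. arm_command: Moves the arm, as the interface text tells. Its arguments: {"type":"object","properties":{"plan":{"type":"array","items":{"type":"array","items":{"type":"array","items":{"type":"number"}}}},"newtons":{"type":"number"}},"required":["plan"]}

```bash
mkdir -p pics
python3 - <<'E'
from workcell import telemetry, imaging, job, arm
import cv2,pickle
s=telemetry.sense();print(s)
for n in("scene","top"):
    d=imaging.snapshot(n);cv2.imwrite(f"pics/{n}0.png",d["img"][:,:,::-1])
    pickle.dump(d,open(f"{n}0.pkl","wb"));print(n,d["camera_matrix"],d["k1"],d["rvec"],d["tvec"])
E
```

```text
{'time_s': 0.0, 'joint_positions': array([-1.45810926e+00,  2.21248765e-01,  1.52759300e+00, -1.51813215e-05,
        1.39469507e+00, -1.26090274e-01]), 'qd': array([-0.00144478,  0.00036764, -0.00041554, -0.00218045, -0.00021944,
        0.0018606 ]), 'effort': array([ 1.37952975e-04, -4.94618583e+01, -3.87370205e+01,  7.00608781e-02,
        5.72997238e-02, -1.23158534e-04]), 'tool_pos': array([ 0.14775196, -0.60667478,  0.2324328 ]), 'tcp_rot': array([-3.13966203e+00, -2.29669862e-04,  2.38779792e-01]), 'force': array([ 0.10877819, -0.80222081, -0.3226771 ]), 'torque': array([-0.02038405,  0.01338885, -0.01904138]), 'opening': 0.08689136710938242}
scene [[465.67631714   0.         314.98822413]
 [  0.         465.67631714 194.27828618]
 [  0.           0.           1.        ]] -0.05668969869908477 [ 1.94808071  1.46266359 -0.63009895] [-0.17854724 -0.3415164   1.58353674]
top [[499.7226023    0.         322.48754779]
 [  0.         499.7226023  198.73898024]
 [  0.           0.           1.        ]] -0.0632694629411736 [ 2.19708705 -2.22085957  0.06048104] [0.0302726  0.55796822 1.37583247]
```

View pics/scene0.png

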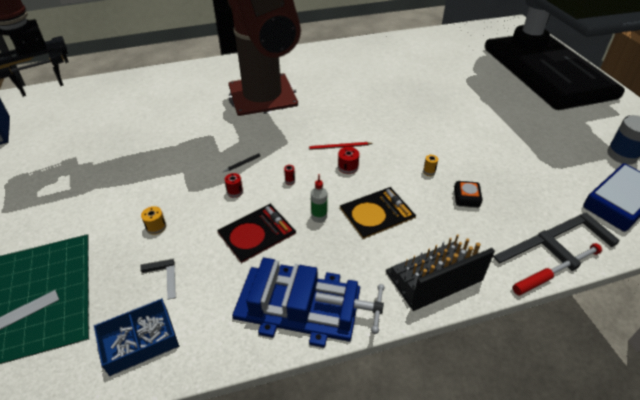

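View pics/top0.png

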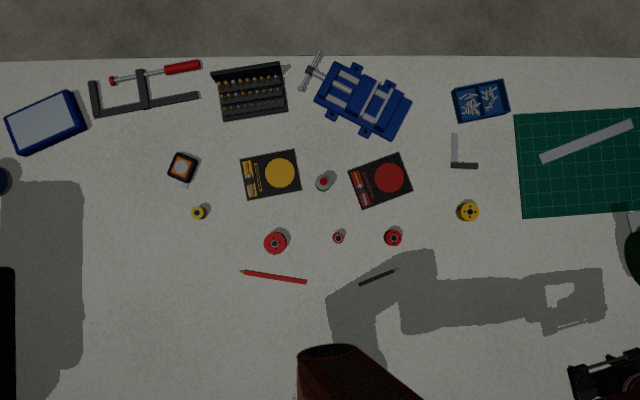

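The top view has +x up and +y left. Both views show all five saws, two trays, and the oil bottle between the trays. Next I'll zoom in and measure.

```bash
cat > h.py <<'E'
import numpy as np, cv2
def cam(d):
    R=cv2.Rodrigues(np.array(d["rvec"],float))[0];t=np.array(d["tvec"],float).ravel();return R,t,-R.T@t
def ray(d,u,v):
    K=d["camera_matrix"];k=float(d["k1"])
    p=cv2.undistortPoints(np.array([[[u,v]]],float),K,np.array([k,0,0,0,0.]))[0,0]
    R,t,c=cam(d);return c,R.T@np.array([p[0],p[1],1.])
def onz(d,u,v,z):
    c,r=ray(d,u,v);return c+r*(z-c[2])/r[2]
def proj(d,P):
    return cv2.projectPoints(np.array(P,float).reshape(-1,3),np.array(d["rvec"],float),np.array(d["tvec"],float),d["camera_matrix"],np.array([d["k1"],0,0,0,0.]))[0][:,0]
def masks(img):
    h=cv2.cvtColor(img,cv2.COLOR_RGB2HSV);H,S,V=cv2.split(h)
    return dict(red=((H<8)|(H>172))&(S>130)&(V>50), yel=(H>15)&(H<32)&(S>130)&(V>60))
def blobs(img,amin=60):
    out=[]
    for c,m in masks(img).items():
        n,l,st,ce=cv2.connectedComponentsWithStats(m.astype(np.uint8))
        for i in range(1,n):
            if st[i,4]>=amin: out.append((c,st[i].tolist(),ce[i].round(1).tolist()))
    return out
E
python3 - <<'E'
import pickle,cv2,numpy as np
from h import *
for n in("scene","top"):
    d=pickle.load(open(n+"0.pkl","rb"));print(n,"cam",cam(d)[2].round(3))
    for b in blobs(d["img"],25): print(b,onz(d,*b[2],0.03).round(3))
d=pickle.load(open("top0.pkl","rb"))
tiles=[]
for u,v in[(275,243),(338,238),(393,238),(469,212),(198,212),(275,175),(385,180),(182,166)]:
    tiles.append(cv2.resize(d["img"][v-20 if v<0 else v-24:v+24,u-32:u+32,::-1],None,fx=3,fy=3,interpolation=cv2.INTER_NEAREST))
cv2.imwrite("pics/crop0.png",np.vstack([np.hstack(tiles[:4]),np.hstack(tiles[4:])]))
E
```

```text
scene cam [ 1.372 -0.197  0.857]
('red', [268, 76, 29, 32, 399], [283.2, 95.3]) [0.075 0.056 0.03 ]
('red', [230, 81, 12, 13, 119], [236.0, 86.8]) [-0.024 -0.084  0.03 ]
('red', [310, 142, 58, 29, 537], [345.4, 153.9]) [0.42  0.154 0.03 ]
('red', [285, 166, 9, 16, 96], [288.9, 173.7]) [ 0.456 -0.017  0.03 ]
('red', [225, 173, 16, 22, 243], [232.5, 183.3]) [ 0.45  -0.168  0.03 ]
('red', [316, 180, 6, 9, 46], [318.4, 184.0]) [0.517 0.048 0.03 ]
('red', [263, 209, 8, 10, 35], [266.4, 213.5]) [ 0.583 -0.104  0.03 ]
('red', [274, 220, 18, 15, 108], [283.0, 227.5]) [ 0.639 -0.076  0.03 ]
('red', [229, 223, 36, 26, 738], [246.8, 235.6]) [ 0.64  -0.163  0.03 ]
('red', [591, 244, 10, 10, 52], [596.8, 247.7]) [0.907 0.603 0.03 ]
('red', [513, 269, 41, 26, 483], [532.6, 281.1]) [0.943 0.404 0.03 ]
('yel', [623, 31, 17, 13, 65], [632.1, 36.3]) [0.033 1.518 0.03 ]
('yel', [424, 155, 14, 18, 179], [430.3, 163.7]) [0.526 0.363 0.03 ]
('yel', [383, 191, 9, 10, 35], [387.1, 195.8]) [0.609 0.202 0.03 ]
('yel', [351, 202, 35, 25, 679], [368.3, 214.1]) [0.655 0.134 0.03 ]
('yel', [395, 204, 17, 14, 133]
[... 811 characters left out ...]
.167  0.03 ]
('red', [264, 232, 22, 22, 334], [274.6, 242.8]) [0.439 0.156 0.03 ]
('red', [333, 233, 11, 10, 41], [337.6, 237.2]) [ 0.452 -0.016  0.03 ]
('red', [244, 270, 63, 14, 281], [274.6, 276.8]) [0.346 0.157 0.03 ]
('red', [298, 374, 7, 26, 66], [299.4, 390.6]) [0.036 0.093 0.03 ]
('yel', [265, 158, 30, 30, 719], [279.4, 172.5]) [0.631 0.142 0.03 ]
('yel', [242, 160, 12, 19, 133], [247.3, 167.8]) [0.645 0.23  0.03 ]
('yel', [253, 182, 4, 15, 38], [254.4, 189.6]) [0.584 0.211 0.03 ]
('yel', [247, 185, 6, 13, 31], [248.4, 191.2]) [0.58  0.227 0.03 ]
('yel', [460, 202, 19, 19, 236], [468.9, 211.5]) [ 0.518 -0.379  0.03 ]
('yel', [191, 207, 13, 12, 90], [197.3, 212.5]) [0.523 0.367 0.03 ]
```

View pics/crop0.png

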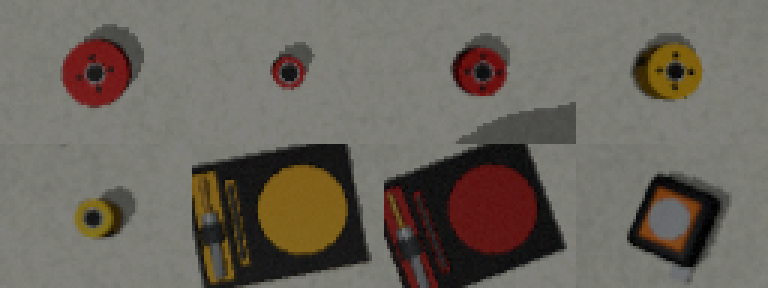

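Run:
```python
import pickle,cv2,numpy as np
from h import *
T=pickle.load(open("top0.pkl","rb"));S=pickle.load(open("scene0.pkl","rb"))
def hole(d,u,v,r):
    g=d["img"].max(2).astype(float); yy,xx=np.mgrid[:400,:640]
    m=(np.hypot(xx-u,yy-v)<r); w=np.clip(90-g,0,None)*m
    return (w*xx).sum()/w.sum(),(w*yy).sum()/w.sum()
c=dict(red_large=(275,243,.06),red_small=(338,237.5,.029),red_mid=(393,238,.044),yel_large=(469,212,.051),yel_small=(198,212,.035))
for n,(u,v,D) in c.items():
    # blob outline: fill the hole, circle at top plate
    m=masks(T["img"])["red" if n[:3]=="red" else "yel"].astype(np.uint8)
    R=round(D/2/1.35*500)+4
    k=np.zeros_like(m);cv2.circle(k,(round(u),round(v)),R,1,-1)
    cs=max(cv2.findContours(m&k,cv2.RETR_EXTERNAL,cv2.CHAIN_APPROX_NONE)[0],key=cv2.contourArea)
    (a,b),r=cv2.minEnclosingCircle(cs);M=cv2.moments(cs);a2,b2=M["m10"]/M["m00"],M["m01"]/M["m00"]
    hu,hv=hole(T,u,v,4.2 if D<.04 else 5)
    P=onz(T,hu,hv,.05)
    print(n,"hole",round(hu,1),round(hv,1),P.round(4),"blob@.04",onz(T,a2,b2,.04).round(4),"D",round(2*r*1.35/500,3),"scene proj of top",proj(S,P)[0].round(1))
for n,u,v in(("red",388.7,177.3),("yel",279.4,172.5)):
    m=masks(T["img"])[n].astype(np.uint8);l=cv2.connectedComponents(m)[1];cc=(l==l[round(v),round(u)]).astype(np.uint8)
    cs=cv2.findContours(cc,cv2.RETR_EXTERNAL,cv2.CHAIN_APPROX_NONE)[0][0]
    e=cv2.fitEllipse(cs);P=onz(T,*e[0],.006);print("pocket",n,P.round(4),"diam px",e[1],"->",np.array(e[1])*1.39/500,"sceneproj",proj(S,P)[0].round(1))
print("oil nozzle",onz(T,323.2,180.8,.14).round(3))
t=cv2.resize(T["img"][340:400,540:640,::-1],None,fx=5,fy=5);cv2.imwrite("pics/grip.png",t)
tl=[cv2.resize(S["img"][v-24:v+24,u-32:u+32,::-1],None,fx=3,fy=3,interpolation=cv2.INTER_NEAREST) for u,v in[(348,158),(289,174),(233,184),(152,218),(430,164),(318,195),(247,236),(368,214)]]
cv2.imwrite("pics/crop1.png",np.vstack([np.hstack(tl[:4]),np.hstack(tl[4:])]))
```

```text
red_large hole 274.4 242.9 [0.4393 0.1553 0.05  ] blob@.04 [0.4391 0.1558 0.04  ] D 0.06 scene proj of top [348.2 152.4]
red_small hole 337.9 237.8 [ 0.451  -0.0155  0.05  ] blob@.04 [ 0.4515 -0.0155  0.04  ] D 0.028 scene proj of top [288.5 166.8]
red_mid hole 393.3 237.6 [ 0.4497 -0.1651  0.05  ] blob@.04 [ 0.4498 -0.1661  0.04  ] D 0.047 scene proj of top [232.4 177.3]
yel_large hole 469.6 211.5 [ 0.5178 -0.3749  0.05  ] blob@.04 [ 0.5179 -0.3767  0.04  ] D 0.055 scene proj of top [150.9 212.2]
yel_small hole 196.5 212.3 [0.5236 0.3648 0.05  ] blob@.04 [0.5237 0.3654 0.04  ] D 0.035 scene proj of top [431.5 157.4]
pocket red [ 0.6166 -0.1618  0.006 ] diam px (28.88237190246582, 29.044788360595703) -> [0.08029299 0.08074451] sceneproj [246.7 235.1]
pocket yel [0.633  0.1435 0.006 ] diam px (29.11024284362793, 29.61957359313965) -> [0.08092648 0.08234241] sceneproj [368.  213.6]
oil nozzle [0.598 0.024 0.14 ]
```

View pics/crop1.png

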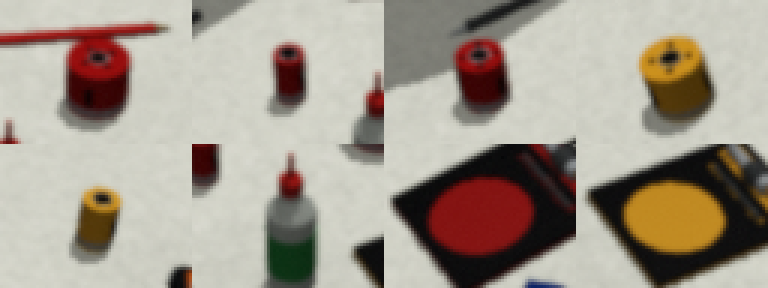

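View pics/grip.png

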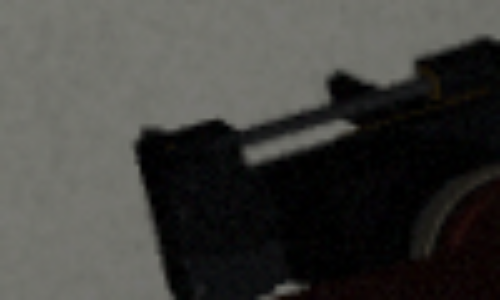

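All five tops measured from the top view agree with the scene view, and the sizes match: D ≈ 60, 28, 47, 55 and 35 mm, pockets ≈ 81 mm. The oil bottle stands at (0.60, 0.02). I'm moving above the small red saw.

Request:
arm_command(
  plan=[
    [[8.7,5,10,0,-14],[8.7,10,20,0,-14],[8.7,15,30,0,-14],[8.7,20,40,0,-14],[8.7,25,50,0,-14],[8.7,30.3,59.1,0,-14],[8.7,30.3,59.1,0,-14],[8.7,30.3,59.1,0,-14],[8.7,30.3,59.1,0,-14],[8.7,30.3,59.1,0,-14],[8.7,30.3,59.1,0,-14],[8.7,30.3,59.1,0,-14]],
  ],
  newtons=20,
)

```text
time_s: 1.6
tool_pos: [0.4511, -0.0139, 0.2331]
tcp_rot: [-3.141, 0.001, -0.001]
force: [-0.1, -0.6, 0.3]
opening: 0.0867
```

Request:
arm_command(
  plan=[
    [[8.7,0,-0.1,-5,0],[8.7,0,-0.1,-10,0],[8.7,0,-0.1,-15,0],[8.7,0,-0.1,-18,0],[8.7,0,-0.1,-20.6,0],[8.7,0,-0.1,-20.6,0],[8.7,0,-0.1,-20.6,0]],
  ],
)

```text
time_s: 2.48
tool_pos: [0.4513, -0.018, 0.0284]
tcp_rot: [3.141, -0.001, -0.006]
force: [0.5, -0.2, 0.7]
opening: 0.0873
```

```bash
cat > snap.py <<'E'
import sys,cv2,numpy as np,pickle
from workcell import imaging,telemetry
from h import *
# snap.py tag u v(top) u v(scene)
tag=sys.argv[1];a=list(map(int,sys.argv[2:6]));o=[]
for n,u,v in(("top",a[0],a[1]),("scene",a[2],a[3])):
    d=imaging.snapshot(n);pickle.dump(d,open(f"{n}_{tag}.pkl","wb"))
    u=min(max(u,50),590);v=min(max(v,40),360)
    o.append(cv2.resize(d["img"][v-40:v+40,u-50:u+50,::-1],None,fx=4,fy=4,interpolation=cv2.INTER_CUBIC))
cv2.imwrite(f"pics/{tag}.png",np.hstack(o))
s=telemetry.sense();print(s["time_s"],s["tool_pos"].round(4),s["opening"])
E
python3 snap.py a1 338 238 289 174
```

```text
2.575 [ 0.452  -0.0179  0.029 ] 0.08671974556606692
```

View pics/a1.png

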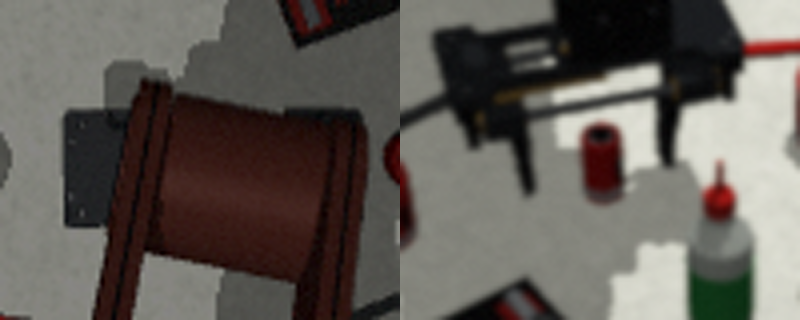

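The small red saw stands upright between the open fingers, and the oil bottle is clear. Closing.

Request:
arm_command(
  plan=[
    [[4,0,0,0,0],[2,0,0,0,0],[1.5,0,0,0,0],[1.5,0,0,0,0],[1.5,0,0,0,0],[1.5,0,0,0,0],[1.5,0,0,0,0]],
  ],
  newtons=20,
)

```text
time_s: 3.45
tool_pos: [0.4508, -0.0172, 0.0275]
tcp_rot: [-3.142, 0.0, -0.006]
force: [-1.1, -0.4, -0.4]
opening: 0.028
```

Request:
arm_command(
  plan=[
    [[1.5,0,0,4,0],[1.5,0,0,8,0],[1.5,4,-4,8,0],[1.5,8,-8,8,0],[1.5,12,-12,8,0],[1.5,16.6,-14.5,8,0],[1.5,16.6,-14.5,8,0],[1.5,16.6,-14.5,8,0],[1.5,16.6,-14.5,5,0],[1.5,16.6,-14.5,3,0],[1.5,16.6,-14.5,1.5,0],[1.5,16.6,-14.5,1.5,0]],
  ],
)

```text
time_s: 4.95
tool_pos: [0.6155, -0.1615, 0.0411]
tcp_rot: [-3.141, 0.003, -0.005]
force: [-0.2, 0.1, -0.7]
opening: 0.0279
```

```bash
python3 snap.py a2 388 177 247 236
```

```text
5.05 [ 0.6171 -0.1623  0.0431] 0.028079930042984
```

View pics/a2.png

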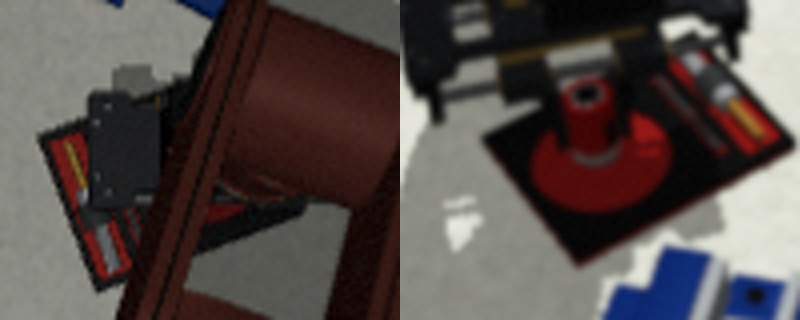

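The saw is held upright over the red pocket. Its hole is at scene crop (588,92) and looks about centred on the disc. Lowering it.

Request:
arm_command(
  plan=[
    [[1.5,0,0,-0.5,0],[1.5,0,0,-0.9,0],[1.5,0,0,-0.9,0],[1.5,0,0,-0.9,0]],
  ],
)

```text
time_s: 5.55
tool_pos: [0.6168, -0.1623, 0.0336]
tcp_rot: [3.142, 0.0, -0.006]
force: [-0.1, -0.1, 0.2]
opening: 0.0278
```

Request:
arm_command(
  plan=[
    [[2.9,0,0,-0.1,0],[3.3,0,0,-0.1,0],[5,0,0,-0.1,0],[8.7,0,0,-0.1,0],[8.7,0,0,-0.1,0],[8.7,0,0,4,0],[8.7,0,0,10,0],[8.7,-5,0,10,0],[8.7,-10,0,10,0],[8.7,-16.7,-0.3,10,0],[8.7,-16.7,-0.3,10,0],[8.7,-16.7,-0.3,10,0]],
  ],
)

```text
time_s: 7.05
tool_pos: [0.4504, -0.1657, 0.1343]
tcp_rot: [3.141, -0.002, -0.006]
force: [0.2, -0.3, 0.3]
opening: 0.0868
```

```bash
python3 snap.py a3 388 177 247 216
```

```text
7.15 [ 0.4515 -0.1659  0.1345] 0.08702487860872835
```

View pics/a3.png

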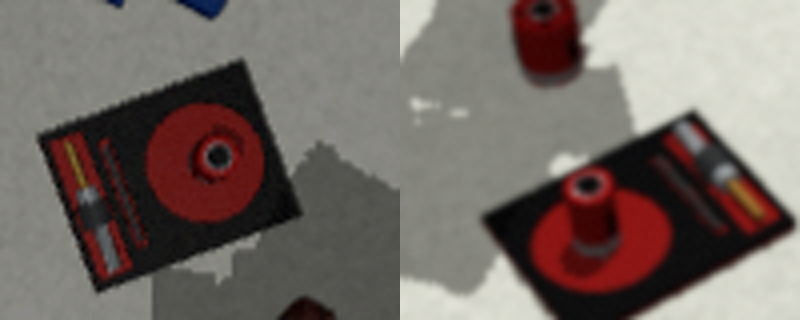

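The small red saw stands upright in the pocket, with its top hole at top-view px ≈ (392, 176). Measuring its offset.

```bash
cat >> h.py <<'E'
def hole(d,u,v,r,th=80):
    g=d["img"].max(2).astype(float); yy,xx=np.mgrid[:400,:640]
    m=(np.hypot(xx-u,yy-v)<r); w=np.clip(th-g,0,None)*m
    return (w*xx).sum()/w.sum(),(w*yy).sum()/w.sum()
def tri(d1,p1,d2,p2):
    A=[];b=[]
    M=np.zeros((3,3));q=np.zeros(3);L=[]
    for d,p in((d1,p1),(d2,p2)):
        c,r=ray(d,*p);r=r/np.linalg.norm(r);N=np.eye(3)-np.outer(r,r);M+=N;q+=N@c;L.append((N,c))
    X=np.linalg.solve(M,q);return X,[float(np.linalg.norm(N@(X-c))) for N,c in L]
E
python3 - <<'E'
import pickle
from h import *
T=pickle.load(open("top_a3.pkl","rb"));S=pickle.load(open("scene_a3.pkl","rb"))
p=hole(T,392.3,176,4);q=hole(S,197+187/4,176+186/4,4,70)
print(p,q,onz(T,*p,.056),onz(S,*q,.056),tri(T,p,S,q))
T0=pickle.load(open("top0.pkl","rb"));p=hole(T0,393,238,5);print(onz(T0,*p,.05))
E
```

```text
(np.float64(392.15909090909093), np.float64(175.70297805642633)) (np.float64(243.61859582542695), np.float64(221.7931688804554)) [ 0.61672372 -0.16373941  0.056     ] [ 0.61850748 -0.16366894  0.056     ] (array([ 0.61689775, -0.16379631,  0.05435573]), [0.0002014328419903707, 0.00020143284199038332])
[ 0.44969523 -0.16522448  0.05      ]
```

Request:
arm_command(
  plan=[
    [[8.7,-0.1,0,-4,0],[8.7,-0.1,0,-8,0],[8.7,-0.1,0,-10.7,0],[8.7,-0.1,0,-10.7,0],[8.7,-0.1,0,-10.7,0],[5,-0.1,0,-10.7,0],[3,-0.1,0,-10.7,0],[3,-0.1,0,-10.7,0],[3,-0.1,0,-10.7,0],[3,-0.1,0,-10.7,0],[3,-0.1,0,-10.7,0]],
  ],
)

```text
time_s: 8.52
tool_pos: [0.4488, -0.1652, 0.0266]
tcp_rot: [-3.142, 0.0, -0.006]
force: [-1.2, 1.0, 1.3]
opening: 0.0436
```

Request:
arm_command(
  plan=[
    [[3,0,0,4,0],[3,0,0,9,0],[3,5,0,9,0],[3,10,0.1,9,0],[3,16.7,0.1,9,0],[3,16.7,0.1,9,0],[3,16.7,0.1,9,0],[3,16.7,0.1,7,0],[3,16.7,0.1,6.4,0],[3,16.7,0.1,6.4,0]],
  ],
)

```text
time_s: 9.78
tool_pos: [0.6144, -0.1641, 0.0895]
tcp_rot: [-3.141, 0.002, -0.006]
force: [0.5, 0.2, 0.1]
opening: 0.0436
```

```bash
python3 snap.py a4 388 177 247 216
```

```text
9.875 [ 0.6157 -0.1644  0.0908] 0.04358309083426329
```

View pics/a4.png

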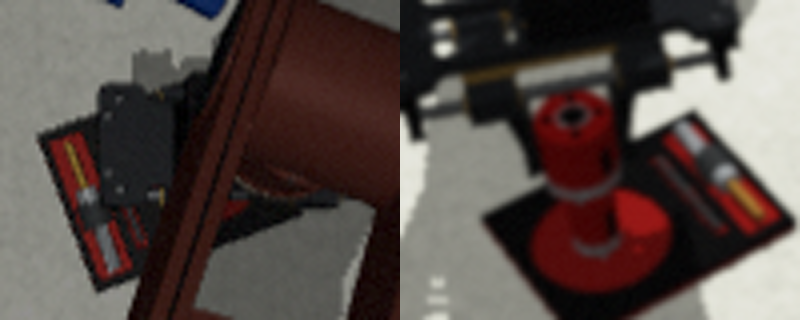

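The mid saw hangs upright over the small one, with its hole at scene px ≈ (240, 205). I'll check its alignment through that ray.

Run:
```python
import pickle
from h import *
S=pickle.load(open("scene_a4.pkl","rb"));q=hole(S,240.3,205,4,70)
print(q,onz(S,*q,.1145),onz(S,*q,.1125))
```

```text
(np.float64(239.73509286412514), np.float64(204.58260019550343)) [ 0.61914795 -0.16562284  0.1145    ] [ 0.6171209  -0.16553959  0.1125    ]
```

Request:
arm_command(
  plan=[
    [[3,0,0.1,-1,0],[3,0,0.1,-2,0],[3,0,0.1,-3,0],[3,0,0.1,-4,0],[3,0,0.1,-4.8,0],[3,0,0.1,-5.2,0],[3,0,0.1,-5.2,0],[3,0,0.1,-5.2,0]],
  ],
)

```text
time_s: 10.88
tool_pos: [0.6161, -0.1634, 0.0389]
tcp_rot: [3.141, -0.001, -0.006]
force: [0.0, -0.2, -1.9]
opening: 0.0434
```

Request:
arm_command(
  plan=[
    [[3,0,0,-0.1,0],[3,0,0,-0.1,0],[4.4,0,0,-0.1,0],[4.8,0,0,-0.1,0],[6,0,0,-0.1,0],[8.7,0,0,-0.1,0],[8.7,0,0,-0.1,0],[8.7,0,0,4,0],[8.7,0,0,8,0],[8.7,0,0,14,0],[8.7,-6,0,15,0],[8.7,-12,0,15,0]],
  ],
)

```text
time_s: 12.38
tool_pos: [0.4958, -0.1638, 0.1906]
tcp_rot: [3.14, -0.004, -0.005]
force: [-0.5, 0.3, 0.4]
opening: 0.0869
```

```bash
python3 snap.py a5 388 177 247 216
```

```text
12.475 [ 0.4893 -0.1615  0.1861] 0.08694587176263477
```

View pics/a5.png

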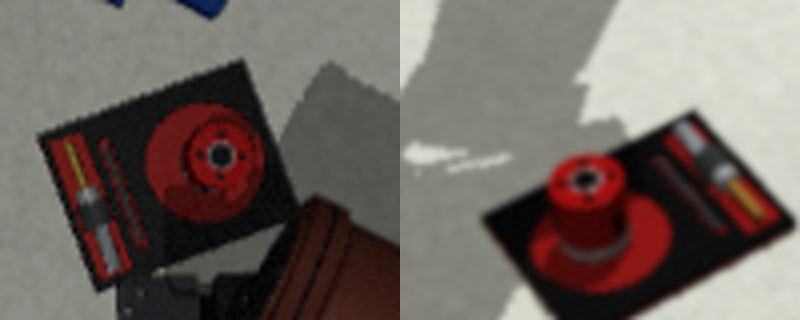

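Run:
```python
import pickle
from h import *
T=pickle.load(open("top_a5.pkl","rb"));S=pickle.load(open("scene_a5.pkl","rb"))
p=hole(T,338+221/4,137+156/4,4);q=hole(S,197+187/4,176+180/4,4,70)
print(p,q,onz(T,*p,.061),onz(S,*q,.061),tri(T,p,S,q))
```

```text
(np.float64(392.8244929797192), np.float64(175.54836193447738)) (np.float64(242.8293172690763), np.float64(220.43373493975903)) [ 0.61670305 -0.16476216  0.061     ] [ 0.61843923 -0.16491904  0.061     ] (array([ 0.61685699, -0.16493642,  0.05935659]), [8.543553761328288e-05, 8.543553761326799e-05])
```

Mid saw at (0.617, −0.165), top at 59 mm, which is 5 mm above the small one's, so it's nested. Next is the large red saw.

Request:
arm_command(
  plan=[
    [[8.7,-5.7,5,0,0],[8.7,-5.7,10,0,0],[8.7,-5.7,15,0,0],[8.7,-5.7,20,0,0],[8.7,-5.7,26,0,0],[8.7,-5.7,31.9,0,0],[8.7,-5.7,31.9,0,0],[8.7,-5.7,31.9,0,0],[8.7,-5.7,31.9,-4,0],[8.7,-5.7,31.9,-7,0],[8.7,-5.7,31.9,-7,0],[8.7,-5.7,31.9,-7,0]],
  ],
)

```text
time_s: 13.98
tool_pos: [0.4399, 0.1549, 0.1198]
tcp_rot: [-3.141, -0.001, -0.007]
force: [0.9, 0.5, 1.1]
opening: 0.0869
```

Request:
arm_command(
  plan=[
    [[8.7,0,0.1,-4,0],[8.7,0,0.1,-7,0],[8.7,0,0.1,-9.2,0],[8.7,0,0.1,-9.2,0],[8.7,0,0.1,-9.2,0],[6.5,0,0.1,-9.2,0],[5,0,0.1,-9.2,0],[5,0,0.1,-9.2,0],[5,0,0.1,-9.2,0],[5,0,0.1,-9.2,0]],
  ],
  newtons=25,
)

```text
time_s: 15.22
tool_pos: [0.439, 0.1568, 0.0268]
tcp_rot: [-3.142, -0.0, -0.005]
force: [-1.1, 0.2, 4.2]
opening: 0.0599
```

Request:
arm_command(
  plan=[
    [[5,0,0,4,0],[5,0,0,8,0],[5,0,-5,10,0],[5,0,-10,10,0],[5,0,-15,10,0],[5,0,-20,10,0],[5,0,-25,10,0],[5,3,-30,10,0],[5,8,-32.1,10,0],[5,13,-32.1,10,0],[5,17.7,-32.1,10,0],[5,17.7,-32.1,10,0]],
  ],
)

```text
time_s: 16.73
tool_pos: [0.6175, -0.164, 0.1246]
tcp_rot: [-3.141, 0.001, -0.005]
force: [-1.5, -1.3, -2.2]
opening: 0.0596
```

Request:
arm_command(
  plan=[
    [[5,0,0,0,0],[5,0,0,-2,0],[5,0,0,-3,0],[5,0,0,-3,0],[5,0,0,-3,0]],
  ],
)

```text
time_s: 17.35
tool_pos: [0.6158, -0.1644, 0.0968]
tcp_rot: [3.141, -0.0, -0.006]
force: [0.0, 0.1, -1.8]
opening: 0.0597
```

```bash
python3 snap.py a6 388 177 247 216
```

```text
17.45 [ 0.6162 -0.1645  0.0973] 0.05958516777120752
```

View pics/a6.png

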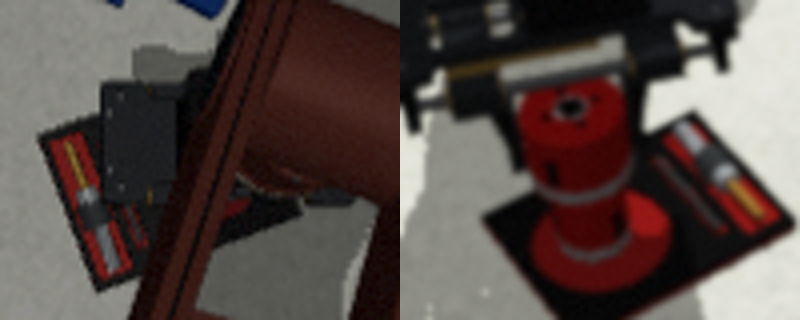

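Run:
```python
import pickle
from h import *
S=pickle.load(open("scene_a6.pkl","rb"));q=hole(S,197+171/4,176+106/4,4,70)
print(q,onz(S,*q,.120),onz(S,*q,.118))
```

```text
(np.float64(239.2128514056225), np.float64(202.50602409638554)) [ 0.61790211 -0.16591383  0.12      ] [ 0.61585656 -0.16583074  0.118     ]
```

Aligned with the mid saw to about 2 mm in the same camera. Lowering.

Request:
arm_command(
  plan=[
    [[5,0.1,0,-1,0],[5,0.1,0,-2,0],[5,0.1,0,-3,0],[5,0.1,0,-4,0],[5,0.1,0,-5,0],[5,0.1,0,-5.3,0],[5,0.1,0,-5.3,0],[5,0.1,0,-5.3,0]],
  ],
)

```text
time_s: 18.45
tool_pos: [0.6171, -0.1643, 0.0438]
tcp_rot: [3.141, -0.001, -0.006]
force: [0.3, -0.6, -2.2]
opening: 0.0595
```

Request:
arm_command(
  plan=[
    [[5,0,0,-0.1,0],[5,0,0,-0.1,0],[6,0,0,-0.1,0],[6.4,0,0,-0.1,0],[7,0,0,-0.1,0],[8.7,0,0,-0.1,0],[8.7,0,0,-0.1,0],[8.7,0,0,4,0],[8.7,0,0,8,0],[8.7,0,0,13,0],[8.7,-6,0,17,0],[8.7,-12,0,17,0]],
  ],
)

```text
time_s: 19.95
tool_pos: [0.5035, -0.1652, 0.2167]
tcp_rot: [3.138, -0.006, -0.005]
force: [-0.9, -0.5, 0.2]
opening: 0.0868
```

```bash
python3 snap.py a7 388 177 247 216
```

```text
20.05 [ 0.4968 -0.163   0.2121] 0.08709860780984577
```

View pics/a7.png

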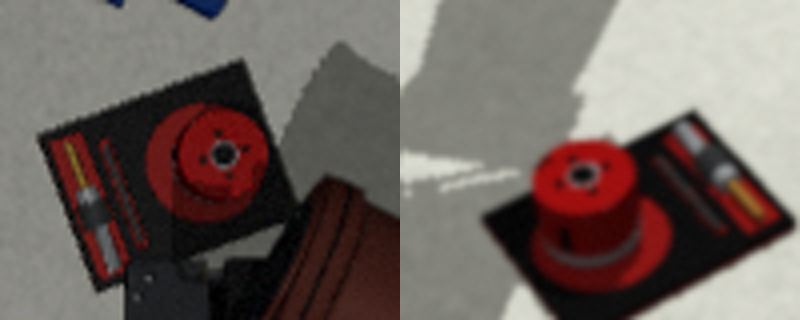

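Run:
```python
import pickle
from h import *
T=pickle.load(open("top_a7.pkl","rb"));S=pickle.load(open("scene_a7.pkl","rb"))
p=hole(T,338+224/4,137+153/4,4);q=hole(S,197+182/4,176+175/4,4,70)
print(p,q,onz(T,*p,.066),onz(S,*q,.066),tri(T,p,S,q))
```

```text
(np.float64(393.50193648334624), np.float64(175.1425251742835)) (np.float64(242.125), np.float64(219.16532258064515)) [ 0.617354  -0.1658159  0.066    ] [ 0.61874474 -0.16602032  0.066     ] (array([ 0.61747241, -0.16599767,  0.06467325]), [2.94943124341937e-05, 2.949431243423755e-05])
```

Request:
arm_command(
  plan=[
    [[8.7,0,5,0,10],[8.7,0,10,0,20],[8.7,0,15,0,30],[8.7,0,20,0,40],[8.7,0,25,0,50],[8.7,0,30,0,60],[8.7,0,36,0,70],[8.7,0,42,0,80],[8.7,2.6,48,0,90],[8.7,2.6,52.9,0,90],[8.7,2.6,52.9,0,90],[8.7,2.6,52.9,0,90]],
  ],
)

```text
time_s: 21.55
tool_pos: [0.5283, 0.3646, 0.2125]
tcp_rot: [-3.141, 0.001, 1.566]
force: [0.1, -0.4, 0.9]
opening: 0.0868
```

The red nest is complete: tops at 54, 59 and 65 mm, axes within 2 mm of each other and about 4 mm from the pocket middle. Descending on the small yellow saw.

Request:
arm_command(
  plan=[
    [[8.7,0,0,-5,0],[8.7,0,0,-10,0],[8.7,0,0,-10,0],[8.7,0,0,-10,0]],
  ],
)

```text
time_s: 22.05
tool_pos: [0.5298, 0.3644, 0.1153]
tcp_rot: [3.139, -0.001, 1.564]
force: [0.4, 0.7, 0.5]
opening: 0.0871
```

```bash
python3 snap.py a8 198 212 430 150
```

```text
22.15 [0.5306 0.3653 0.1166] 0.08708116434265864
```

View pics/a8.png

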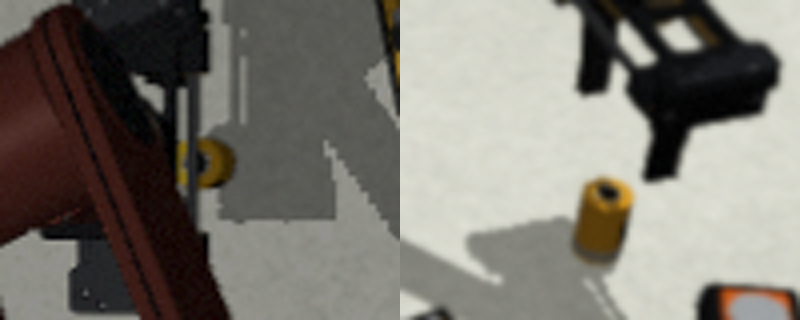

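The saw stands just left of the fingers' midline, in the gap. The gripper is about 6 mm too far in +x. I'll correct that, descend and close.

Request:
arm_command(
  plan=[
    [[8.7,-0.6,0,-3,0],[8.7,-0.6,0,-6,0],[8.7,-0.6,0,-8.9,0],[8.7,-0.6,0,-8.9,0],[8.7,-0.6,0,-8.9,0],[5,-0.6,0,-8.9,0],[3,-0.6,0,-8.9,0],[2,-0.6,0,-8.9,0],[2,-0.6,0,-8.9,0],[2,-0.6,0,-8.9,0],[2,-0.6,0,-8.9,0]],
  ],
  newtons=20,
)

```text
time_s: 23.52
tool_pos: [0.5226, 0.3648, 0.0241]
tcp_rot: [3.141, -0.0, 1.565]
force: [0.6, -0.6, 0.8]
opening: 0.0349
```

Request:
arm_command(
  plan=[
    [[2,0,0,4,0],[2,0,0,8,0],[2,3,-6,8,0],[2,6,-12,8,0],[2,9,-18,8,0],[2,11,-22.1,8,0],[2,11,-22.1,8,0],[2,11,-22.1,8,0],[2,11,-22.1,5,0],[2,11,-22.1,3,0],[2,11,-22.1,1.5,0],[2,11,-22.1,1.5,0]],
  ],
)

```text
time_s: 25.02
tool_pos: [0.631, 0.1442, 0.0373]
tcp_rot: [-3.138, 0.0, 1.566]
force: [-0.0, 0.4, -1.8]
opening: 0.0339
```

```bash
python3 snap.py a9 280 173 368 205
```

```text
25.125 [0.6328 0.1441 0.0395] 0.033645844502346464
```

View pics/a9.png

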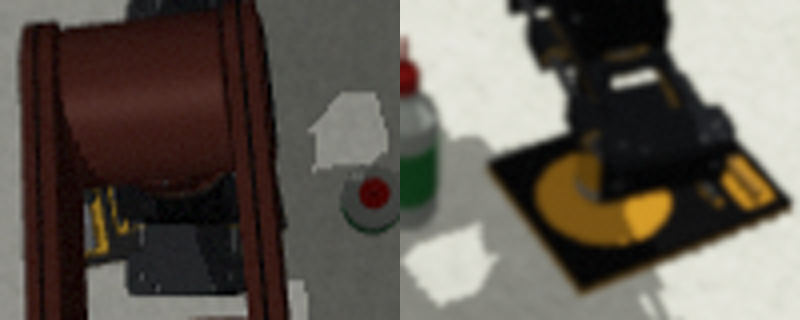

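The front finger hides most of the saw. Its teeth edge shows at scene crop (588,185), over the yellow disc. The oil bottle is clear. Lowering and releasing.

Request:
arm_command(
  plan=[
    [[2,0,0,-0.5,0],[2,0,0,-0.9,0],[2,0,0,-0.9,0],[2,0,0,-0.9,0]],
  ],
)

```text
time_s: 25.62
tool_pos: [0.6325, 0.1437, 0.0301]
tcp_rot: [-3.141, 0.0, 1.565]
force: [-1.4, 1.8, -1.1]
opening: 0.0339
```

Request:
arm_command(
  plan=[
    [[3.5,0,0,-0.1,0],[3.9,0,0,-0.1,0],[6,0,0,-0.1,0],[8.7,0,0,-0.1,0],[8.7,0,0,-0.1,0],[8.7,0,0,4,0],[8.7,0,0,10,0],[8.7,0,0,16,0],[8.7,-6,0,19,0],[8.7,-12,0,19,0],[8.7,-18,0,19,0],[8.7,-18,0,19,0]],
  ],
)

```text
time_s: 27.12
tool_pos: [0.4478, 0.1438, 0.2187]
tcp_rot: [-3.138, 0.0, 1.567]
force: [0.5, 0.5, -0.0]
opening: 0.0873
```

```bash
python3 snap.py a10 280 173 368 205
```

```text
27.225 [0.4528 0.1439 0.2208] 0.08721755247195477
```

View pics/a10.png

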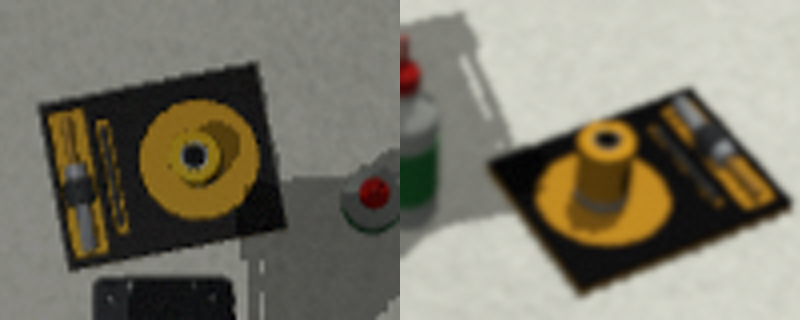

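Run:
```python
import pickle
from h import *
T=pickle.load(open("top_a10.pkl","rb"));S=pickle.load(open("scene_a10.pkl","rb"))
p=hole(T,230+195/4,133+156/4,4);q=hole(S,318+207/4,165+140/4,4,70)
print(p,q,onz(T,*p,.056),onz(S,*q,.056),tri(T,p,S,q))
for t in("top_a10","scene_a10"):
    d=pickle.load(open(t+".pkl","rb"))
```

```text
(np.float64(278.07589984350545), np.float64(171.56885758998436)) (np.float64(369.4363057324841), np.float64(199.44267515923568)) [0.63082417 0.14355755 0.056     ] [0.63267057 0.14368609 0.056     ] (array([0.63109774, 0.14401687, 0.0543865 ]), [0.00036053041538399464, 0.00036053041538390774])
```

Request:
arm_command(
  plan=[
    [[8.7,0,-5,0,0],[8.7,0,-11,0,0],[8.7,0,-17,0,0],[8.7,0,-23,0,0],[8.7,0,-29,0,0],[8.7,2,-35,0,0],[8.7,4,-41,0,0],[8.7,6.5,-47,0,0],[8.7,6.5,-51.9,0,0],[8.7,6.5,-51.9,0,0],[8.7,6.5,-51.9,-5,0],[8.7,6.5,-51.9,-10,0]],
  ],
)

```text
time_s: 28.72
tool_pos: [0.5189, -0.3761, 0.1195]
tcp_rot: [3.139, 0.001, 1.565]
force: [0.0, 0.1, 0.5]
opening: 0.087
```

```bash
python3 snap.py a11 469 212 152 208
```

```text
28.825 [ 0.5146 -0.372   0.1129] 0.08704874502017879
```

View pics/a11.png

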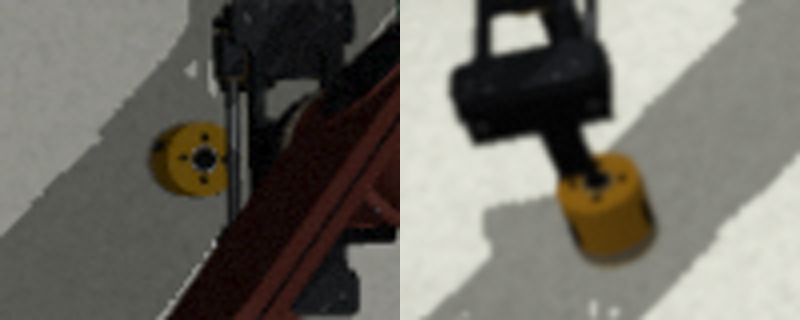

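Request:
arm_command(
  plan=[
    [[8.7,0,0,0,0],[8.7,0,0,0,0]],
  ],
)

```text
time_s: 29.08
tool_pos: [0.5194, -0.3766, 0.1234]
tcp_rot: [3.138, 0.003, 1.565]
force: [-0.8, 0.3, 0.3]
opening: 0.087
```

Run:
```python
from workcell import telemetry,imaging
import pickle
from h import *
T=imaging.snapshot("top");s=telemetry.sense();print(s["tool_pos"],s["joint_positions"].round(3))
p=hole(T,419+205/4,172+158/4,4.5);print(p,onz(T,*p,.05))
```

```text
[ 0.51919692 -0.37656155  0.12335108] [-0.75   0.35   1.582  0.     1.204 -0.745]
(np.float64(469.80582524271847), np.float64(211.36379211878926)) [ 0.51814911 -0.37560738  0.05      ]
```

Request:
arm_command(
  plan=[
    [[8.7,-0.1,0.1,-3,0],[8.7,-0.1,0.1,-6,0],[8.7,-0.1,0.1,-9.6,0],[8.7,-0.1,0.1,-9.6,0],[8.7,-0.1,0.1,-9.6,0],[6,-0.1,0.1,-9.6,0],[4,-0.1,0.1,-9.6,0],[4,-0.1,0.1,-9.6,0],[4,-0.1,0.1,-9.6,0],[4,-0.1,0.1,-9.6,0],[4,-0.1,0.1,-9.6,0]],
  ],
  newtons=25,
)

```text
time_s: 30.5
tool_pos: [0.5169, -0.3744, 0.0244]
tcp_rot: [3.141, 0.0, 1.565]
force: [0.6, 1.3, 1.7]
opening: 0.0508
```

Request:
arm_command(
  plan=[
    [[4,0,0,5,0],[4,0,0,10,0],[4,0,3,15,0],[4,0,8,20,0],[4,0,14,20,0],[4,0,20,20,0],[4,0,26,20,0],[4,0,32,20,0],[4,0,38,20,0],[4,0,44,20,0],[4,3,49,20,0],[4,7,51.9,20,0]],
  ],
)

```text
time_s: 32.0
tool_pos: [0.5861, 0.1475, 0.2238]
tcp_rot: [-3.141, 0.0, 1.568]
force: [-0.3, -1.5, -1.0]
opening: 0.0504
```

Request:
arm_command(
  plan=[
    [[4,4.4,0,0,0],[4,4.4,0,0,0],[4,4.4,0,-5,0],[4,4.4,0,-10,0],[4,4.4,0,-13,0],[4,4.4,0,-13,0],[4,4.4,0,-13,0]],
  ],
)

```text
time_s: 32.88
tool_pos: [0.6311, 0.1447, 0.0958]
tcp_rot: [3.14, -0.0, 1.565]
force: [-0.5, -0.1, -1.3]
opening: 0.0505
```

```bash
python3 snap.py a12 280 173 368 205
```

```text
32.975 [0.632  0.1448 0.0968] 0.0509282499554642
```

View pics/a12.png

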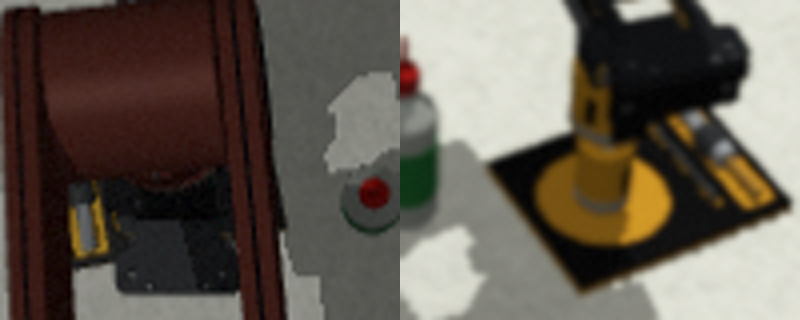

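The large saw hangs over the small one but the finger hides part of it. I'll check its visible lower-left rim against the point it should project to.

Run:
```python
import pickle,cv2
from h import *
S=pickle.load(open("scene_a12.pkl","rb"))
a=np.linspace(0,2*np.pi,180)
for n,c,r,z in(("large rim",(.6327,.1437),.0255,.0715),("small base",(.6327,.1437),.0175,.006)):
    q=proj(S,np.c_[c[0]+r*np.cos(a),c[1]+r*np.sin(a),np.full(180,z)]);print(n,"left",q[q[:,0].argmin()].round(1),"right",q[q[:,0].argmax()].round(1),"low",q[q[:,1].argmax()].round(1))
cv2.imwrite("pics/z12.png",cv2.resize(S["img"][165:225,340:400,::-1],None,fx=10,fy=10,interpolation=cv2.INTER_NEAREST))
m=masks(S["img"])["yel"]
for v in range(182,216,2):
    r=S["img"][v,354:384];print(v,[int(x) for x in r.max(1)])
```

```text
large rim left [359.3 194.4] right [380.5 195.5] low [370.8 202.4]
small base left [361.1 213.2] right [375. 214.] low [368.6 218.7]
182 [220, 221, 223, 223, 220, 212, 184, 140, 108, 80, 42, 16, 21, 39, 52, 46, 26, 12, 16, 19, 20, 22, 23, 21, 20, 19, 24, 28, 24, 21]
184 [221, 224, 225, 224, 220, 210, 177, 124, 96, 90, 70, 38, 30, 45, 47, 38, 24, 17, 17, 15, 16, 16, 16, 16, 15, 18, 15, 17, 15, 15]
186 [219, 220, 221, 221, 221, 213, 179, 123, 94, 90, 85, 66, 45, 44, 50, 47, 29, 14, 10, 11, 12, 11, 13, 11, 12, 13, 13, 13, 13, 9]
188 [222, 222, 223, 223, 222, 213, 174, 115, 91, 90, 89, 85, 86, 87, 87, 75, 45, 18, 7, 10, 8, 8, 10, 9, 7, 7, 6, 5, 8, 5]
190 [222, 221, 223, 222, 221, 209, 166, 110, 91, 84, 63, 44, 56, 78, 86, 73, 43, 16, 8, 8, 9, 10, 9, 7, 5, 5, 6, 4, 4, 6]
192 [223, 224, 226, 226, 221, 195, 145, 101, 88, 77, 48, 23, 34, 68, 84, 67, 33, 11, 9, 16, 21, 20, 12, 9, 5, 6, 6, 4, 5, 8]
194 [223, 223, 225, 226, 219, 189, 133, 92, 83, 71, 46, 27, 43, 73, 84, 67, 36, 13, 8, 7, 6, 6, 4, 5, 5, 6, 11, 9, 10, 14]
196 [224, 224, 224, 224, 221, 206, 162, 98, 75, 77, 70, 65, 69, 83, 90, 83,
[... 570 characters left out ...]
206 [33, 61, 90, 107, 114, 118, 119, 112, 100, 93, 91, 92, 93, 92, 93, 95, 94, 91, 87, 86, 78, 98, 158, 186, 175, 142, 96, 50, 23, 15]
208 [87, 110, 119, 119, 120, 119, 118, 108, 97, 93, 92, 93, 93, 95, 92, 92, 91, 88, 84, 68, 55, 94, 165, 200, 206, 205, 194, 160, 104, 51]
210 [114, 119, 120, 120, 120, 120, 117, 105, 93, 92, 93, 92, 93, 92, 93, 92, 89, 88, 82, 59, 54, 115, 176, 202, 207, 207, 208, 206, 191, 145]
212 [120, 119, 121, 120, 120, 119, 116, 102, 89, 90, 92, 93, 93, 91, 92, 90, 90, 87, 82, 60, 71, 137, 187, 204, 207, 207, 207, 207, 205, 191]
214 [119, 121, 120, 120, 120, 120, 117, 104, 87, 81, 84, 89, 92, 92, 91, 90, 88, 86, 83, 78, 101, 162, 198, 206, 207, 207, 208, 208, 208, 205]
```

View pics/z12.png

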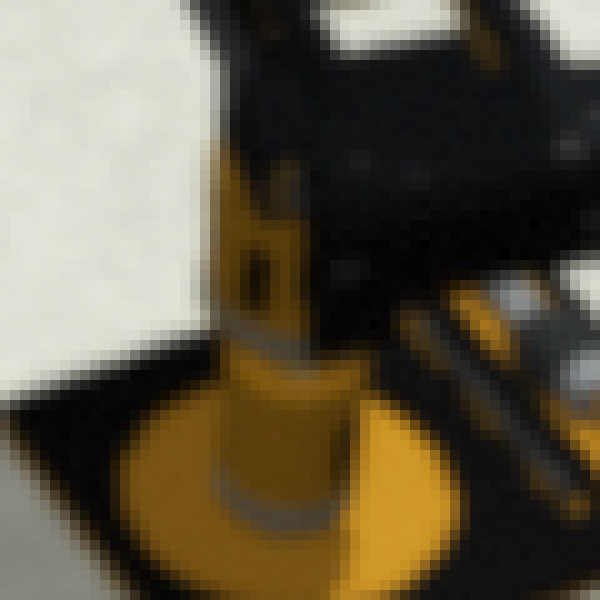

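The rim's left edge is at px 359.6 (expected 359.3) and its low point is near row 202 (expected 202.4), so it's aligned to about 1 mm. Lowering.

Request:
arm_command(
  plan=[
    [[4,0,0,-1,0],[4,0,0,-2,0],[4,0,0,-3,0],[4,0,0,-4,0],[4,0,0,-5,0],[4,0,0,-5.6,0],[4,0,0,-5.8,0],[4,0,0,-5.8,0],[4,0,0,-5.8,0]],
  ],
)

```text
time_s: 34.1
tool_pos: [0.6309, 0.1448, 0.0366]
tcp_rot: [3.141, -0.0, 1.565]
force: [-1.5, -0.3, -2.1]
opening: 0.0505
```

Request:
arm_command(
  plan=[
    [[4,0,0,-0.1,0],[4,0,0,-0.1,0],[5.1,0,0,-0.1,0],[5.5,0,0,-0.1,0],[7,0,0,-0.1,0],[8.7,0,0,-0.1,0],[8.7,0,0,-0.1,0],[8.7,0,0,4,0],[8.7,0,0,10,0],[8.7,0,0,16,0],[8.7,-6,0,20,0],[8.7,-12,0,20,0]],
  ],
)

```text
time_s: 35.6
tool_pos: [0.5174, 0.1448, 0.2396]
tcp_rot: [3.135, -0.001, 1.565]
force: [0.2, -0.8, 0.7]
opening: 0.0872
```

Request:
arm_command(
  plan=[
    [[8.7,-6,-5,0,0],[8.7,-8,-10,0,0],[8.7,-8,-14,0,0],[8.7,-8,-14,0,0],[8.7,-8,-14,0,0],[8.7,-8,-14,0,0]],
  ],
)

```text
time_s: 36.35
tool_pos: [0.4363, 0.0057, 0.2356]
tcp_rot: [-3.141, -0.0, 1.567]
force: [0.4, 0.1, -0.9]
opening: 0.0867
```

```bash
python3 snap.py a13 280 173 368 205
python3 - <<'E'
import pickle,cv2
from h import *
T=pickle.load(open("top_a13.pkl","rb"));S=pickle.load(open("scene_a13.pkl","rb"))
cv2.imwrite("pics/sc13.png",S["img"][:,:,::-1]);cv2.imwrite("pics/tp13.png",T["img"][:,:,::-1])
E
```

```text
36.45 [0.4363 0.0057 0.2355] 0.08687463441712803
```

View pics/a13.png

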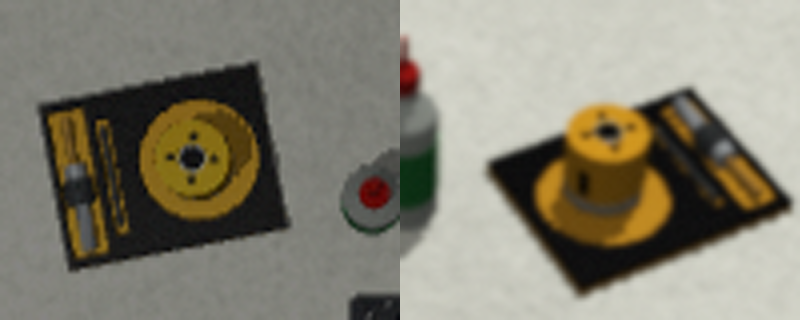

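View pics/tp13.png

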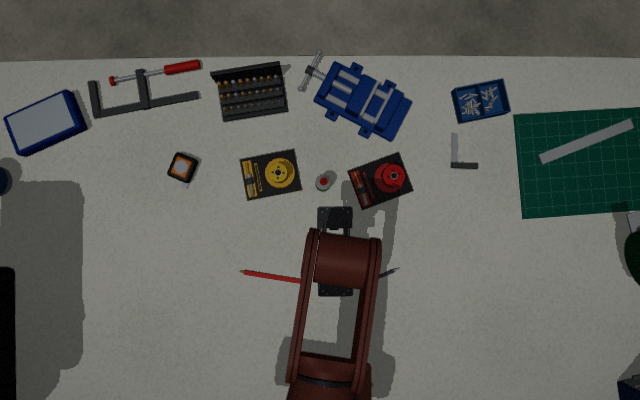

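View pics/sc13.png

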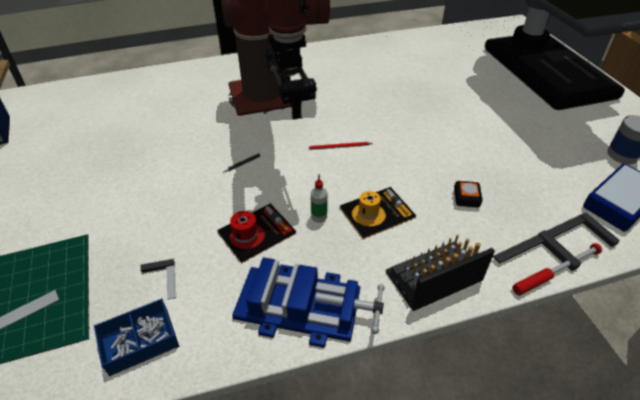

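Run:
```python
import pickle,cv2
from h import *
T=pickle.load(open("top_a13.pkl","rb"));S=pickle.load(open("scene_a13.pkl","rb"))
p=hole(T,230+192/4,133+158/4,4);q=hole(S,318+209/4,165+131/4,4,70)
print("yel_large",p,q,onz(T,*p,.061),onz(S,*q,.061),tri(T,p,S,q))
p=hole(T,393.5,175.2,4);q=hole(S,242,219.2,4,70)
print("red_large",p,q,tri(T,p,S,q))
for t in("top0","top_a13"):
    d=pickle.load(open(t+".pkl","rb"))
    print([b[2] for b in blobs(d["img"]  ,40) if b[0]=="red" and abs(b[2][0]-323)<6])
```

```text
yel_large (np.float64(277.61239731142643), np.float64(172.09634055265124)) (np.float64(369.56907894736844), np.float64(197.42434210526315)) [0.62894558 0.14444377 0.061     ] [0.6308454  0.14434379 0.061     ] (array([0.62919345, 0.14481818, 0.05929043]), [0.0002618421273676261, 0.00026184212736761405])
red_large (np.float64(393.5094890510949), np.float64(175.0985401459854)) (np.float64(242.13825757575756), np.float64(219.17613636363637)) (array([ 0.61758637, -0.16599186,  0.06475332]), [4.507007787170874e-05, 4.507007787171803e-05])
[[323.2, 180.8]]
[[323.2, 180.8], [317.3, 368.3], [322.0, 393.6]]
```

Both nests measure as seated and centred, the oil bottle hasn't moved, and the gripper is clear. Handing in.

```bash
python3 -c "
from workcell import job
print(job.finish_job())"
```

```text
the job is handed in; nothing more can be done
None
```

All five hole saws are nested teeth down in their own pockets, and I handed the job in at about 36 s of the 128 s allowed. No verdict came back, so the figures below are my own camera measurements.

| Nest | Back-plate tops above the bench | Step per saw (5 mm expected) | Offset of the outermost saw from the pocket middle | Axes saw to saw |
|---|---|---|---|---|
| Red (small, mid, large) | 54.4, 59.4, 64.7 mm | about 5 mm | about 4 mm | within about 1–2 mm |
| Yellow (small, large) | 54.4, 59.3 mm | about 5 mm | about 4 mm | about 2 mm |

- **Setting down:** each saw was lowered to about its resting height before release, and none was dropped. Forces read 4 N or less wherever I checked.
- **Bystanders:** the oil bottle's nozzle is at the same pixel as at the start. The tape measure looks unmoved in the pictures, but I did not measure it. The gripper ended well clear of everything.
- **Disagreements:** triangulated heights came out about 1.5 mm below nominal for every saw, and the two cameras differed by about 2 mm in x. Both are within the stated calibration error. One approach was 6 mm off in x and was corrected before gripping.

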